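# Fit and tighten a band clamp on a bench air outlet

## Task

Take the steel band clamp, slide it over the barbed stub of the blue bench air outlet, past the spring barb and fully home against the brass shoulder. Then turn its red key clockwise, a little at a time and with new grips as needed, until the clamp is snug on the stub but not overtight: stop as soon as the resistance has clearly risen above that of the free-running screw. Be gentle, leave the things around it where they are, and take the hand away.

Things in the scene. Friction and masses are not known exactly. Their poses are not given: they have to be found in the camera images.
- band_center (a point): Centre of the band of the loose, upright clamp. Axes: x along its bore, horizontal; z up. Band 40 mm outside, 34 mm bore, 20 mm wide along x. Fit it with its x along the seat's x, same sense (key at its -y side). Home: band_center within 3 mm of point seat along x; released it hangs about 1.5 mm under the stub's axis. The clamp weighs about 0.17 kg.
- clamp: The whole clamp; origin in the middle of its flat underside, 34 mm below band_center, same axes. The underside (saddle) is 20 mm long in x and spans y = -43 to +13 mm. The screw housing beside the band spans y = -43 to -25 mm, up to 14 mm above band_center. A black shoe in the saddle rises into the bore when the key tightens and presses the stub from below.
- tab (a point): Centre of the steel grip tab on top of the band, 27.5 mm straight above band_center: 10 mm thick along the clamp's x, 24 mm wide along y, from 19 to 36 mm above band_center. Grip it across the 10 mm, fingertips at least 21 mm above band_center; free room in front and behind. The key beside it (y = -34 mm) is taller, up to 63 mm above band_center.
- key_grip (a point): Centre of the red key plate: 28 mm along its own x, 8 mm thick along its own y, 22 mm tall; grip it across the 8 mm from above. It turns about the vertical line through this point, 34 mm to the -y side and 52 mm above band_center. Its underside is 5 mm above the tab's top. Clockwise seen from above tightens.
- key: The clamp's screw; origin on its axis, 38 mm below key_grip. Steady friction about 0.27 N m (0.12 to 0.2 felt with the hand at rest); stays where left. It runs free for 0.2 to 1.4 rad, unseen, then the load grows some 0.6 N m per rad. Snug (shoe 10 to 22 N): 0.08 to 0.17 N m above free running, or 0.05 to 0.1 as felt at rest. Overtight (28 N): 0.22, at rest 0.13.
- seat (a point): On the axis of the fixed outlet's stub, in the middle of the band's place, 48.5 mm above the table. x: horizontal along the stub from its free end to the shoulder (the push direction); z up. Stub 31 mm thick here (1.5 mm clearance all round in the bore); its tapered barbed tip ends at x = -43 mm, 17 mm thick there; the shoulder's face is at x = +11 mm.
- barb: Spring-loaded steel barb on top of the stub (origin on the stub's axis at the shoulder's face): a ramp from x = -23 to -12 mm from point seat, 8 mm wide, rising to about 3 mm proud at its end nearest the shoulder. The passing band pushes it down (a push of some 3 to 10 N); it springs up behind the band.
- shoulder: Fixed brass shoulder, a 39 mm thick cylinder behind the stub, running back into the blue body on the same axis; origin at the centre of its face, 11 mm past point seat. The band must end against this face; push it with less than 25 N.
- port: The fixed bench air outlet; origin on the table under the shoulder's face, axes as point seat. Aluminium base plate 12 mm thick, x = -55 to +95 mm, y = -66 to +50 mm; the clamp's saddle passes 2.5 mm above it when concentric with the stub. Blue body x = 46 to 90 mm, y = -35 to 35 mm, 62 mm high, with a cap on it up to 71 mm.
- glue_bottle: Small white glue bottle with a red nozzle, loose, 27 mm thick, 80 mm high; origin at the underside's centre. Leave alone.
- tape_roll: Roll of tape lying flat, loose, 96 mm across, 24 mm high; origin at the underside's centre. Leave alone.
- pin_driver: Small red-handled screwdriver lying on the table, loose, 112 mm long along its y, 13 mm thick; origin under its middle. Leave alone.
- pliers: Red-handled pliers lying on the table, loose, 156 mm long along their y, 51 mm wide, 12 mm high; origin under their middle. Leave alone.

How it is judged:
On the way, in this order (a step that is already met when the one before it is completed fails the run):
1. the band is on the stub, home against the shoulder (x of band_center in the frame of seat between -0.0035 and 0.003 m and y of band_center in the frame of seat between -0.004 and 0.004 m and z of band_center in the frame of seat between -0.004 and 0.004 m and angle between the x axis of band_center and the x axis of seat, either way round below 0.3 rad), for 0.2 s.
2. the screw is tightened until the shoe presses the stub (contact force between shoe_c0 and port above 8 N), for 0.2 s.
At the end, for the whole second after the job is handed in: The clamp rests on the stub with its band home against the shoulder (centre within 3 mm along the stub and 4 mm across it of the seat, bore aligned within 0.3 rad), its shoe pressing the stub with 8 to 28 N, at rest and released (all of step 1 and contact force between shoe_c0 and port between 8 and 28 N and linear speed of clamp below 0.01 m/s); the robot touches nothing.
It fails at once if the clamp is overtightened (shoe presses the stub with more than 32 N) (contact force between shoe_c0 and port above 32 N).
It fails at once if the clamp is rammed against the shoulder with more than 25 N (contact force between clamp and shoulder above 25 N).
It fails at once if a thing standing around the work is moved by more than 20 mm (distance of any of glue_bottle, tape_roll, pin_driver, pliers from where it was at the start of the episode above 0.02 m).
It also fails if it takes over 69 s, if anything falls off the work surface, if the arm or the gripper's body presses on something with over 40 N, if the wrist force passes 120 N, or if a joint passes its speed limit or range.

## Robot

A 6-joint arm with a two-finger parallel gripper is mounted at the origin on a cart in front of the work surface, level with it; the furniture and walls round the work are solid. World frame = base frame: x ahead of the robot, y to its left, z up, the work surface at z = 0. Lengths are in m, angles in rad, forces in N, time in s.
With the tool pointing down it reaches from about 0.35 to 0.8 m from the base axis. Payload 7.3 kg.
Tool frame: the origin (TCP) lies midway between the tips of the shut fingers; the grasp point (between the pads) lies 19 mm behind it; z points along the fingers, y is the line along which they close (so a half turn about z gives the same grasp; the last joint's range is limited). The gripper opens to 85 mm and grips with 20 to 120 N. Pads are 22 mm wide; open, the fingers measure 114 mm over their backs; the gripper's body (76 mm by 85 mm) begins 54 mm behind the grasp point. The pads swing forward as they close: fully open they stand 13 mm farther back than shut.
Start: joints at [-1.482, 0.342, 1.524, -0, 1.275, -0.146], TCP at [0.122, -0.511, 0.231] pointing down, gripper open.
Joint ranges: [-2.53, 2.53], [-0.77, 2.02], [0.04, 2.7], [-1, 4.14], [0.28, 2.66], [-3.11, 3.11]. Speed limits (rad/s): [2.57, 2.57, 3.14, 3.14, 3.14, 3.14].

## Interface

Orientations are given as a unit quaternion [x, y, z, w].
In Python, from rig import ctrl gives the robot as it stands. The module is installed in compiled form; this text tells all that it offers.
- The arm moves only by the tool send_rows, never from a script. Its argument "motion" is text: rows parted by semicolons, each of 5 numbers parted by spaces: the opening, from -1 (shut) to 1 (fully open), then the shift along the tool's x, y, z in m, then the turn about the tool's z in rad. In form: grip x y z twist; .... A call has 1 to 12 rows; each row is the pose to reach, as a shift and turn from the pose commanded when the call began, along the tool's axes at that moment; what a row does not reach only later rows make up. A row lasts 1/10 s, in which the tool goes at most 50 mm and 8.59 degrees, less where a joint would pass 70% of its speed; a pose out of reach is approached as far as the arm can. A call with a gripper value outside its range is refused whole. The fingers move at their own pace and stop on an object; "squeeze" is the grip in N (left out, the last holds). Time passes only in rows, so rows that repeat a pose let the fingers close. It gives the time, the measured TCP pose, the force, the opening and the grip force at its end, in the units of the state.
- ctrl.read_state(): the state, without advancing time (a new reading comes with each control period).
- ctrl.camera(name): name is "scene" or "top"; returns the picture (420x560x3 uint8, red, green, blue); there is no depth.
- ctrl.camera_info(name): a dict with "mtx" (3x3 intrinsics, pixels), "k1" (the pictures are not rectified: a ray, as slopes to the right and down, at radius r is drawn at 1 + k1 r^2 times it, then the intrinsics apply), "rvec" (rotation vector, rad) and "tvec" (3), from world to camera coordinates, as OpenCV has them. Camera axes: x right, y down, z forward; pixel columns grow to the right and rows downward; lengths in m; the calibration is good to about 2 mm. A picture is of the moment at which its call begins. camera_info takes no time and is no camera call.
- ctrl.finish_job(): hands the job in; it is judged then, once.
The state is a dict: "time": time; "joint_positions": joint angles; "qd": joint speeds; "joint_torque": joint torques, N m; "tcp_pos": TCP position; "tool_rot": TCP orientation; "contact_force": force on the tool from outside, world axes, zero at the start; "torque": the same for the moment, N m; "gripper_width": finger opening in m; "finger_force": force on a finger pad.
Only numpy, scipy, OpenCV 4.12 (cv2) and the standard library are available. Lean on these libraries where they do the work, as an engineer would, in place of code of your own. Each camera call takes 0.05 s, during which the arm holds its last target. There are 200 camera calls.

## Working session

There is one attempt and no reset: what is moved stays moved. The work goes in short steps, Python scripts to look and compute and a tool call to move; the robot and the scene stay as the last step left them, time stands still between calls to the robot, and variables do not carry over. Pictures are saved under pics/ and viewed, at most 10 in all, crops included, and the job is handed in when it is done.

Besides the shell and the picture viewer there is one more tool, called after "Call:" in YAML: its name, and indented under it one key for each argument. send_rows: Moves the arm, as the interface text tells. Its arguments: {"type":"object","properties":{"motion":{"type":"string"},"squeeze":{"type":"number"}},"required":["motion"]}

```bash
mkdir -p pics
python3 - <<'E'
from rig import ctrl
import cv2
for n in("scene","top"):
    cv2.imwrite(f"pics/{n}0.png",cv2.cvtColor(ctrl.camera(n),cv2.COLOR_RGB2BGR)); print(ctrl.camera_info(n))
print(ctrl.read_state())
E
```

```text
{'mtx': array([[427.33448767,   0.        , 284.85709375],
       [  0.        , 427.33448767, 207.14318849],
       [  0.        ,   0.        ,   1.        ]]), 'k1': -0.04326836107571622, 'rvec': array([ 0.7533751 , -2.53936765,  1.18331899]), 'tvec': array([0.51496057, 0.18565037, 0.77280363])}
{'mtx': array([[383.80966137,   0.        , 277.16809967],
       [  0.        , 383.80966137, 207.93780344],
       [  0.        ,   0.        ,   1.        ]]), 'k1': -0.07047862378714015, 'rvec': array([ 2.07116939, -2.13345862,  0.16826842]), 'tvec': array([0.14092656, 0.53144401, 0.80217018])}
{'time': 0.1, 'joint_positions': array([-1.48197797e+00,  3.42672258e-01,  1.52491714e+00, -9.37784771e-06,
        1.27541906e+00, -1.45991831e-01]), 'qd': array([-3.72749940e-04, -9.19947570e-04, -9.25904410e-04,  3.96563370e-05,
        1.06312504e-03, -2.86305196e-04]), 'joint_torque': array([ 2.21575545e-03, -4.34445620e+01, -2.46490842e+01, -2.05037995e-04,
        4.68005310e-03,  2.12394906e-05]), 'tcp_pos': array([ 0.12213631, -0.51022392,  0.23068701]), 'tool_rot': array([ 9.93115526e-01,  1.17136892e-01,  1.57509040e-05, -7.07744811e-04]), 'contact_force': array([-0.811751  ,  0.59219306, -0.19412304]), 'torque': array([-0.0125536 ,  0.05384919, -0.01748717]), 'finger_force': 0.0, 'gripper_width': 0.08543937635976032}
```

View pics/scene0.png

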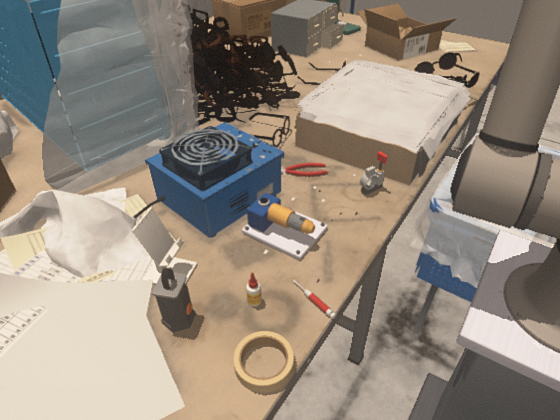

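View pics/top0.png

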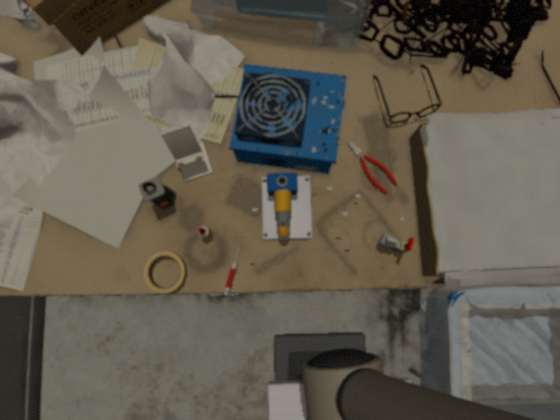

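The scene view shows the outlet near (285,220) and the clamp near (372,180), with its red key at (381,158). In the top view the outlet is near (283,205), with the stub tip pointing down the image, and the clamp is near (395,243) with its key at (409,244).

```bash
cat > h.py <<'E'
from rig import ctrl
import cv2, numpy as np
from scipy.spatial.transform import Rotation as R
I={n:ctrl.camera_info(n) for n in("scene","top")}
def ray(n,uv):
    c=I[n];d=np.array([c['k1'],0,0,0.])
    p=cv2.undistortPoints(np.array([[uv]],float),c['mtx'],d)[0,0]
    M=cv2.Rodrigues(c['rvec'])[0]
    return -M.T@c['tvec'], M.T@np.array([*p,1])
def atz(n,uv,z):
    o,d=ray(n,uv); return o+d*(z-o[2])/d[2]
def tri(us,ut):
    (a,d),(b,e)=ray("scene",us),ray("top",ut)
    s=np.linalg.lstsq(np.c_[d,-e],b-a,rcond=None)[0]
    p,q=a+s[0]*d,b+s[1]*e
    return (p+q)/2,np.linalg.norm(p-q)
def proj(n,P):
    c=I[n];return cv2.projectPoints(np.array(P,float).reshape(-1,1,3),c['rvec'],c['tvec'],c['mtx'],np.array([c['k1'],0,0,0.]))[0][:,0]
def crop(im,x,y,w,h,s):
    return cv2.resize(im[y:y+h,x:x+w],None,fx=s,fy=s,interpolation=cv2.INTER_CUBIC)
def shot(n): return cv2.cvtColor(ctrl.camera(n),cv2.COLOR_RGB2BGR)
E
python3 - <<'E'
from h import *
s=cv2.imread('pics/scene0.png');t=cv2.imread('pics/top0.png')
a=np.vstack([np.hstack([crop(s,235,185,100,75,4),crop(s,345,140,50,60,4)[:, :200].repeat(1,0)[0:300] if 0 else cv2.copyMakeBorder(crop(s,345,140,50,60,4),0,60,0,200,cv2.BORDER_CONSTANT)]),
 np.hstack([crop(t,250,165,100,75,4),crop(t,370,215,50,37,8)[:300] if 0 else cv2.copyMakeBorder(crop(t,370,220,50,37,8),0,4,0,0,cv2.BORDER_CONSTANT)])])
cv2.imwrite('pics/c1.png',a)
for n,uv in(("top",(283,200)),("top",(283,230)),("top",(390,243)),("top",(409,244)),("scene",(372,185))): print(n,uv,atz(n,uv,.05))
E
```

```text
top (283, 200) [0.55409481 0.11166546 0.05      ]
top (283, 230) [0.48599692 0.11362518 0.05      ]
top (390, 243) [ 0.44960695 -0.12039446  0.05      ]
top (409, 244) [ 0.44598543 -0.16201243  0.05      ]
scene (372, 185) [ 0.43230491 -0.08597321  0.05      ]
```

View pics/c1.png

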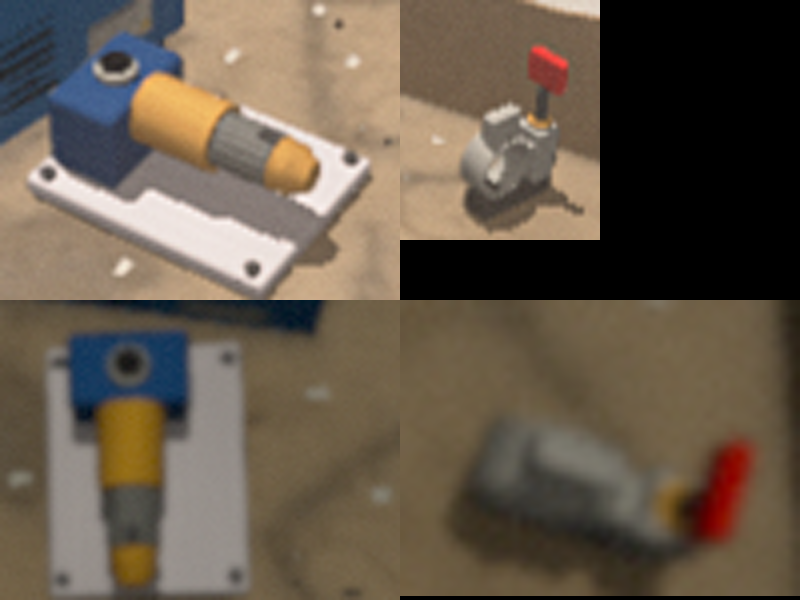

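The crops show the outlet pointing along world +x with its plate corners clear. The clamp has its key on the world -y side, with x roughly along +x. Next I fit poses from the plate corners and the red key blobs, then overlay wireframes.

```bash
cat > fit.py <<'E'
from h import *
from scipy.optimize import least_squares
s=cv2.imread('pics/scene0.png');t=cv2.imread('pics/top0.png')
def W(p,P):
    c,q=np.cos(p[2]),np.sin(p[2]);P=np.array(P,float)
    return np.c_[p[0]+c*P[:,0]-q*P[:,1],p[1]+q*P[:,0]+c*P[:,1],P[:,2]]
def red(im,x,y,w,h):
    c=im[y:y+h,x:x+w].astype(int);m=(c[...,2]>c[...,1]*1.9)&(c[...,2]>70)
    v,u=np.nonzero(m);return np.array([u.mean()+x,v.mean()+y]),np.c_[u+x,v+y]
plate=np.array([[95,50,12],[95,-66,12],[-55,50,12],[-55,-66,12]])/1000
obs_t=np.array([(261.75,176.5),(310.75,175.75),(263,238.75),(311.75,238.25)])
obs_s=np.array([(242.5,230),(301.3,258),(327.5,227.5)]) # order guess: +x+y, -x+y, -x-y
def res(p): return np.r_[(proj('top',W(p,plate))-obs_t).ravel(),(proj('scene',W(p,plate[[0,2,3]]))-obs_s).ravel()]
if __name__=="__main__":
    r=least_squares(res,[.52,.11,0],loss='soft_l1',x_scale=[.01,.01,.1]);print('port',r.x,'res',r.fun.round(1))
    (ks,ps),(kt,pt)=red(s,365,145,30,30),red(t,395,225,25,30);print(ks,kt,len(ps),len(pt))
    print('key',tri(ks,kt))
    cov=np.cov(pt.T);print('key axis px',np.linalg.eigh(cov))
E
python3 fit.py
```

```text
port [ 0.52480576  0.11318495 -0.01273   ] res [-0.2  0.5 -0.6  0.1 -1.1  0.8  0.4  0.4 -1.  -1.5 -0.9 -1.1  1.3 -3. ]
[381.6547619  156.97619048] [410.10344828 243.43103448] 84 58
key (array([ 0.44345668, -0.15384453,  0.08504199]), np.float64(0.0009211136140922908))
key axis px EighResult(eigenvalues=array([ 1.85601922, 12.31246233]), eigenvectors=array([[-0.95574497, -0.29419644],
       [-0.29419644,  0.95574497]]))
```

```bash
cat > ov.py <<'E'
from fit import *
def box(x0,x1,y0,y1,z0,z1):
    P=[[x,y,z] for x in(x0,x1) for y in(y0,y1) for z in(z0,z1)]
    return [(P[i],P[j]) for i,j in((0,1),(2,3),(4,5),(6,7),(0,2),(1,3),(4,6),(5,7),(0,4),(1,5),(2,6),(3,7))]
def cyl(x,r,z,n=24):
    a=np.linspace(0,2*np.pi,n+1);P=[[x,r*np.sin(b),z+r*np.cos(b)] for b in a];return list(zip(P[:-1],P[1:]))
PORT=box(-55,95,-66,50,0,12)+cyl(0,19.5,48.5)+cyl(0,15.5,48.5)+cyl(-54,8.5,48.5)+box(46,90,-35,35,12,62)
CL=cyl(-10,20,34)+cyl(10,20,34)+cyl(-10,17,34)+box(-5,5,-12,12,53,70)+box(-14,14,-38,-30,75,97)+box(-10,10,-43,-25,0,48)+box(-10,10,-43,13,0,.1)
def draw(n,img,x,y,w,h,sc,items):
    c=crop(img,x,y,w,h,sc)
    for p,L in items:
        for a,b in L:
            q=proj(n,W(p,np.array([a,b])/1000));q=((q-[x,y]+.5)*sc).round().astype(int)
            cv2.line(c,tuple(map(int,q[0])),tuple(map(int,q[1])),(0,255,0),1,cv2.LINE_AA)
    return c
E
python3 - <<'E'
from ov import *
p=least_squares(res,[.52,.11,0],loss='soft_l1',x_scale=[.01,.01,.1]).x
c=[.4535,-.1213,-.3]
a=np.vstack([np.hstack([draw('scene',s,236,190,100,75,4,[(p,PORT)]),draw('scene',s,350,145,50,50,8,[(c,CL)])[:300]]),
np.hstack([draw('top',t,236,169,100,75,4,[(p,PORT)]),draw('top',t,370,222,50,38,8,[(c,CL)])[:300]])])
cv2.imwrite('pics/o1.png',a)
E
```

```text
(no output)
```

View pics/o1.png

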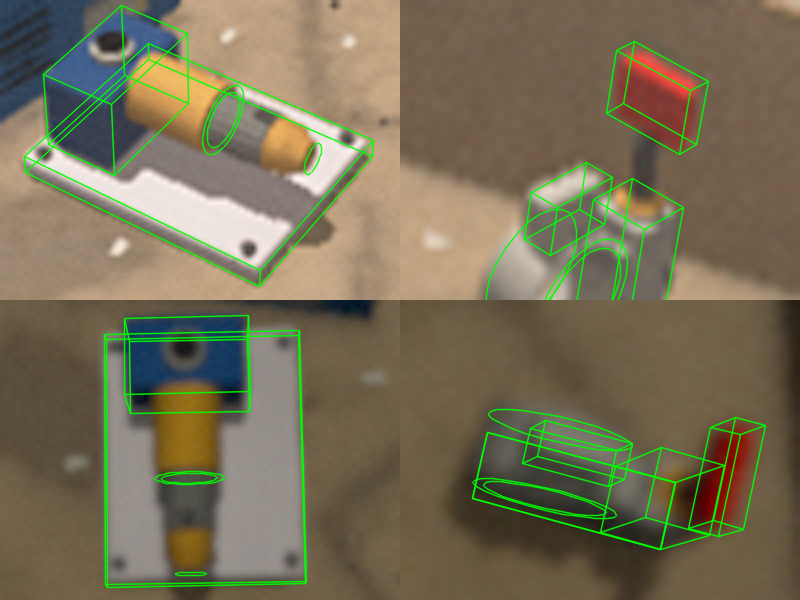

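Port overlay fits within about 1–2 mm. In the top view the clamp overlay sits about 1–1.5 px too far up and right of the real key and band. I'll refine it by fitting the key silhouette with a looser red mask.

```bash
cat > keyfit.py <<'E'
from ov import *
from scipy.optimize import minimize
K=np.array([[x,y,z] for x in(-14,14) for y in(-4,4) for z in(75,97)])/1000
def kfit(ims,x0,zoff=0,F=8,thr=1.6):
    D={}
    for n,im,(x,y,w,h) in ims:
        b=crop(im,x,y,w,h,F).astype(float);m=(b[...,2]>thr*b[...,1]+8)
        nl,lab,st,_=cv2.connectedComponentsWithStats(m.astype(np.uint8))
        m=lab==1+st[1:,4].argmax();D[n]=(m,x,y)
    def cost(p):
        c=0
        for n,(m,x,y) in D.items():
            q=(proj(n,W(p,K+[0,0,zoff]))-[x,y]+.5)*F
            o=np.zeros(m.shape,np.uint8);cv2.fillConvexPoly(o,cv2.convexHull((q*16).astype(np.int32)),1,shift=4)
            c+=1-(m&(o>0)).sum()/(m|(o>0)).sum()
        return c
    best=min((minimize(cost,x0,method='Nelder-Mead',options=dict(initial_simplex=np.array(x0)+np.array([[0,0,0],[d,0,0],[0,d,0],[0,0,a]]))) for d in(.004,-.004) for a in(.2,-.2)),key=lambda r:r.fun)
    return best.x,best.fun
E
python3 - <<'E'
from keyfit import *
for thr in(1.3,1.6,2): print(thr,kfit([('scene',s,(365,145,30,30)),('top',t,(395,225,25,30))],[.4435,-.1538,-.3],thr=thr))
def gold(n,im,x,y,w,h):
    b=im[y:y+h,x:x+w].astype(float);m=(b[...,2]>1.7*b[...,0])&(b[...,2]>110);v,u=np.nonzero(m);print(n,np.bincount(v),u.min()+x,u.max()+x)
E
```

```text
1.3 (array([ 0.44348168, -0.15293045, -0.43827063]), np.float64(0.2252512423063383))
1.6 (array([ 0.44326602, -0.15295054, -0.55452479]), np.float64(0.4175729828491187))
2 (array([ 0.44335359, -0.15302452, -0.64131503]), np.float64(0.6439563536187651))
```

Run:
```python
from ov import *
y=-.42; c=[.4434+34e-3*np.sin(-y),-.153+34e-3*np.cos(y),y];print(c)
t2=np.clip(t.astype(float)*1.7,0,255).astype(np.uint8)
a=np.vstack([np.hstack([draw('scene',s,350,145,40,50,6,[])]*1+[draw('scene',s,350,145,40,50,6,[(c,CL)])]+[np.zeros((300,320,3),np.uint8)]) ,
 np.hstack([draw('top',t2,375,224,40,30,10,[]),draw('top',t2,375,224,40,30,10,[(c,CL)])])])
cv2.imwrite('pics/o2.png',a)
```

```text
[np.float64(0.4572638554040254), np.float64(-0.12195497602938152), -0.42]
```

View pics/o2.png

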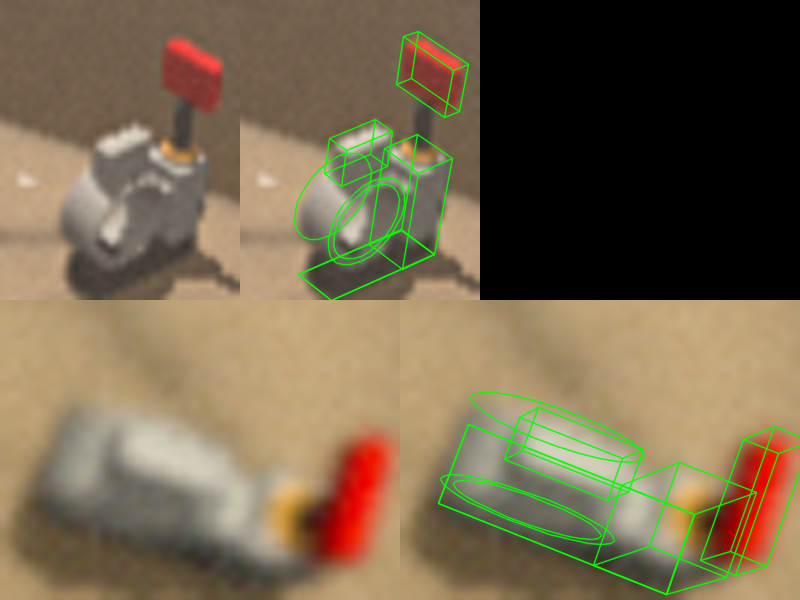

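Overlay matches within 1–2 mm in both views: tab at about (578,460) in the top tile, yaw about -0.4. I take band_center ≈ (0.4565, -0.122).

```bash
cat > go.py <<'E'
from h import *
import sys
def go(x,y,z,ang):
    st=ctrl.read_state();r=R.from_quat(st['tool_rot']);M=r.as_matrix()
    d=M.T@(np.array([x,y,z])-st['tcp_pos'])
    cur=np.arctan2(M[1,1],M[0,1]);tw=-((ang-cur+np.pi)%(2*np.pi)-np.pi)
    print('shift',d.round(4),'twist',round(tw,4),'| tcp',st['tcp_pos'].round(4),'ang',round(cur,4),'tilt',M[2].round(4),'F',st['contact_force'].round(2),'T',st['torque'].round(3),'w',round(st['gripper_width'],4),'t',st['time'],'q',st['joint_positions'].round(3))
if __name__=="__main__": go(*map(float,sys.argv[1:5]))
E
python3 go.py .4565 -.122 .16 -.4; python3 -c "
from h import *
for z in(.1,.15):
  print([atz('top',p,z).round(3) for p in((415,130),(438,275))], atz('scene',(300,115),z),atz('scene',(405,148),z))"
```

```text
shift [ 0.4155 -0.2997  0.0712] twist -0.936 | tcp [ 0.1221 -0.5102  0.2307] ang -1.336 tilt [ 2.0e-04 -1.4e-03 -1.0e+00] F [-0.81  0.59 -0.19] T [-0.013  0.054 -0.017] w 0.0854 t 0.1 q [-1.482  0.343  1.525 -0.     1.275 -0.146]
[array([ 0.691, -0.184,  0.1  ]), array([ 0.376, -0.201,  0.1  ])] [ 0.69713852 -0.2007757   0.1       ] [ 0.40472909 -0.19785614  0.1       ]
[array([ 0.67 , -0.166,  0.15 ]), array([ 0.376, -0.182,  0.15 ])] [ 0.64864969 -0.11938534  0.15      ] [ 0.38336024 -0.11673656  0.15      ]
```

Call:
send_rows:
  motion: "0 0.04 -0.03 0 -0.09; 0 0.08 -0.06 0 -0.19; 0 0.12 -0.09 0 -0.28; 0 0.16 -0.12 0 -0.37; 0 0.2 -0.145 0 -0.46; 0 0.24 -0.175 0 -0.56; 0 0.28 -0.205 0 -0.65; 0 0.32 -0.235 0 -0.75; 0 0.36 -0.265 0 -0.84; 0 0.4 -0.29 0 -0.936; 0 0.4155 -0.2997 0.04 -0.936; 0 0.4155 -0.2997 0.0712 -0.936"
  squeeze: 40

```text
time: 1.3
tcp_pos: [0.458, -0.1202, 0.1588]
tool_rot: [0.832, 0.554, 0.0, 0.0]
contact_force: [-0.9, -0.1, -0.4]
gripper_width: 0.0427
finger_force: 0.0
```

```bash
python3 go.py .4565 -.122 .057 -.4
```

```text
shift [-0.0023 -0.0008  0.1018] twist 0.0041 | tcp [ 0.458  -0.1202  0.1588] ang -0.3959 tilt [ 4.e-04  1.e-03 -1.e+00] F [-0.9  -0.05 -0.38] T [-0.004 -0.009  0.001] w 0.0427 t 1.3 q [-4.190e-01  3.250e-01  1.770e+00  1.000e-03  1.045e+00 -2.300e-02]
```

Call:
send_rows:
  motion: "0 -0.0023 -0.0008 0.03 0; 0 -0.0023 -0.0008 0.06 0; 0 -0.0023 -0.0008 0.085 0; 0 -0.0023 -0.0008 0.1015 0; 0 -0.0023 -0.0008 0.1015 0; -0.5 -0.0023 -0.0008 0.1015 0; -0.75 -0.0023 -0.0008 0.1015 0; -1 -0.0023 -0.0008 0.1015 0; -1 -0.0023 -0.0008 0.1015 0; -1 -0.0023 -0.0008 0.1015 0; -1 -0.0023 -0.0008 0.1015 0"
  squeeze: 40

```text
time: 2.4
tcp_pos: [0.4555, -0.1245, 0.0596]
tool_rot: [0.833, 0.553, 0.001, 0.001]
contact_force: [-0.8, -0.4, 6.2]
gripper_width: 0.0086
finger_force: 42.6
```

```bash
python3 go.py .4565 -.122 .057 -.4
```

```text
shift [ 0.0027 -0.0001  0.0026] twist -0.0 | tcp [ 0.4555 -0.1245  0.0596] ang -0.4 tilt [-1.0e-04  2.1e-03 -1.0e+00] F [-0.79 -0.36  6.21] T [0.026 0.053 0.025] w 0.0086 t 2.4 q [-0.429  0.471  1.885 -0.     0.784 -0.029]
```

Call:
send_rows:
  motion: "-1 0 0 -0.005 0; -1 0 0 -0.02 0; -1 0 0 -0.045 0; -1 0 0 -0.065 0; -1 0 0 -0.065 0"
  squeeze: 50

```text
time: 2.9
tcp_pos: [0.4563, -0.1249, 0.1259]
tool_rot: [0.833, 0.553, 0.001, 0.002]
contact_force: [0.2, 0.1, -2.3]
gripper_width: 0.0081
finger_force: 50.2
```

```bash
python3 go.py .429 .1145 .11 -.0127
```

```text
shift [ 0.2099 -0.1184  0.0153] twist -0.3872 | tcp [ 0.4563 -0.1249  0.1259] ang -0.3999 tilt [-2.e-04  5.e-03 -1.e+00] F [ 0.24  0.07 -2.28] T [-0.002 -0.085 -0.028] w 0.0081 t 2.9 q [-0.429  0.366  1.817 -0.     0.954 -0.029]
```

Call:
send_rows:
  motion: "-1 0.03 -0.017 0 -0.06; -1 0.06 -0.034 0 -0.12; -1 0.09 -0.051 0 -0.18; -1 0.12 -0.068 0 -0.24; -1 0.15 -0.085 0 -0.3; -1 0.18 -0.102 0 -0.35; -1 0.2 -0.113 0.008 -0.387; -1 0.21 -0.1184 0.015 -0.387; -1 0.21 -0.1184 0.015 -0.387; -1 0.21 -0.1184 0.015 -0.387"

```text
time: 3.9
tcp_pos: [0.4275, 0.1146, 0.1081]
tool_rot: [0.712, 0.702, -0.001, -0.0]
contact_force: [-0.2, 0.5, -2.1]
gripper_width: 0.0083
finger_force: 50.1
```

```bash
python3 go.py .429 .1145 .0745 -.0127
python3 - <<'E'
from ov import *
s=shot('scene');t=shot('top');cv2.imwrite('pics/s1.png',s);cv2.imwrite('pics/t1.png',t)
p=[.5243,.1134,-.0127]
st=ctrl.read_state();b=st['tcp_pos'];
t2=np.clip(t.astype(float)*1.5,0,255).astype(np.uint8)
C=[((np.array(a)+[0,0,1e3*(b[2]-.0256-.034)]).tolist(),(np.array(c)+[0,0,1e3*(b[2]-.0256-.034)]).tolist()) for a,c in CL]
c=[b[0],b[1],-.0127]
cv2.imwrite('pics/o3.png',np.hstack([draw('scene',s,255,180,100,75,4,[(p,PORT),(c,C)]),draw('top',t2,240,190,100,75,4,[(p,PORT),(c,C)])]))
E
```

```text
shift [-0.0001  0.0016  0.0336] twist -0.0008 | tcp [0.4275 0.1146 0.1081] ang -0.0135 tilt [-6.0e-04 -1.1e-03 -1.0e+00] F [-0.23  0.47 -2.12] T [ 0.002 -0.008  0.017] w 0.0083 t 3.9 q [ 8.900e-02  3.480e-01  1.911e+00 -1.000e-03  8.830e-01  1.030e-01]
```

View pics/o3.png

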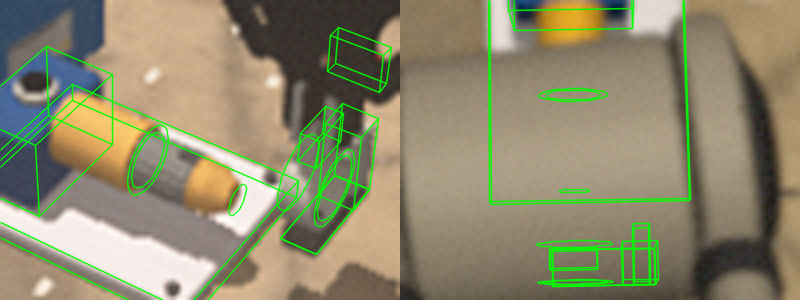

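Scene overlay shows the held clamp upright in front of the stub, on axis to within about 2 mm. The top view is hidden by the arm.

Call:
send_rows:
  motion: "-1 0 0.001 0.015 0; -1 0 0.001 0.03 0; -1 0 0.001 0.0336 0; -1 0 0.001 0.0336 0; -1 0 0.001 0.0336 0"

```text
time: 4.5
tcp_pos: [0.4291, 0.1149, 0.0755]
tool_rot: [0.712, 0.702, 0.0, 0.0]
contact_force: [-0.3, 0.1, -2.1]
gripper_width: 0.0081
finger_force: 50.1
```

```bash
python3 go.py .4565 .1141 .0745 -.0127
python3 - <<'E'
from ov import *
s=shot('scene');cv2.imwrite('pics/s2.png',s)
p=[.5243,.1134,-.0127]
b=ctrl.read_state()['tcp_pos'];dz=1e3*(b[2]-.0256-.034)
C=[((np.array(a)+[0,0,dz]).tolist(),(np.array(c)+[0,0,dz]).tolist()) for a,c in CL]
c=[b[0],b[1],-.0127]
cv2.imwrite('pics/o4.png',np.hstack([draw('scene',s,280,190,65,75,6,[]),draw('scene',s,280,190,65,75,6,[(p,PORT),(c,C)])]))
E
```

```text
shift [-0.0004  0.0274  0.001 ] twist -0.0011 | tcp [0.4291 0.1149 0.0755] ang -0.0138 tilt [-1.e-04  9.e-04 -1.e+00] F [-0.32  0.07 -2.11] T [ 0.078 -0.016  0.012] w 0.0081 t 4.5 q [ 0.089  0.404  1.943 -0.     0.793  0.103]
```

View pics/o4.png

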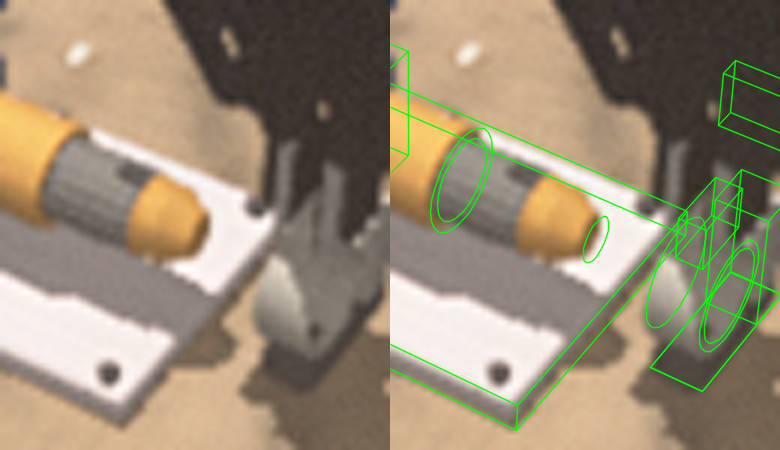

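Run:
```python
from h import *
b=np.array([.429,.1149,.0499])
print([(proj('scene',b+d)-proj('scene',b))[0]*6 for d in np.eye(3)*.001])
```

```text
[array([-2.67252024, -1.14791238]), array([-1.43905971,  1.76952872]), array([ 0.21573948, -2.18426746])]
```

The clamp sits about 3 mm to +y of the TCP; the grasp offset and this image agree on that. I shift y by -3 mm and advance with force checks.

Call:
send_rows:
  motion: "-1 -0.0032 0.005 0.001 0; -1 -0.0032 0.0145 0.0012 0; -1 -0.0032 0.027 0.0013 0; -1 -0.0032 0.037 0.0013 0; -1 -0.0032 0.042 0.0013 0; -1 -0.0032 0.047 0.0013 0; -1 -0.0032 0.047 0.0013 0"

```text
time: 5.25
tcp_pos: [0.4761, 0.1114, 0.0736]
tool_rot: [0.712, 0.702, 0.0, 0.0]
contact_force: [-0.6, -0.0, -2.2]
gripper_width: 0.0084
finger_force: 50.1
```

```bash
python3 go.py .4865 .1109 .0741 -.0127
```

```text
shift [-0.0004  0.0104 -0.0005] twist -0.0004 | tcp [0.4761 0.1114 0.0736] ang -0.0131 tilt [-1.e-04  3.e-04 -1.e+00] F [-0.58 -0.05 -2.16] T [0.01  0.042 0.024] w 0.0084 t 5.25 q [ 0.073  0.471  1.825 -0.     0.845  0.086]
```

Call:
send_rows:
  motion: "-1 -0.0002 0.003 -0.0003 0; -1 -0.0002 0.006 -0.0003 0; -1 -0.0002 0.009 -0.0003 0; -1 -0.0002 0.009 -0.0003 0; -1 -0.0002 0.009 -0.0003 0"

```text
time: 5.75
tcp_pos: [0.4845, 0.1111, 0.0739]
tool_rot: [0.712, 0.702, -0.0, -0.0]
contact_force: [0.0, -0.4, -1.4]
gripper_width: 0.0084
finger_force: 50.1
```

```bash
python3 go.py .4865 .1109 .0741 -.0127;  python3 - <<'E'
from ov import *
s=shot('scene')
cv2.imwrite('pics/o5.png',draw('scene',s,265,190,80,60,8,[]))
E
```

```text
shift [-0.0002  0.002  -0.0002] twist -0.0004 | tcp [0.4845 0.1111 0.0739] ang -0.0131 tilt [-1.e-04 -2.e-04 -1.e+00] F [ 0.02 -0.42 -1.38] T [ 0.099 -0.047  0.014] w 0.0084 t 5.75 q [ 0.071  0.483  1.803 -0.     0.857  0.084]
```

View pics/o5.png

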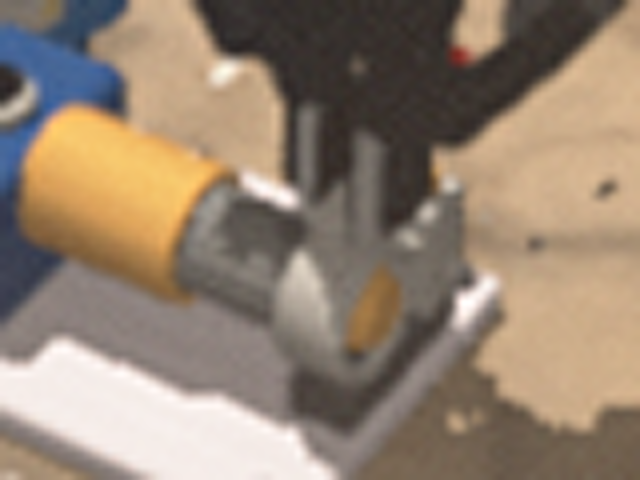

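The tip is visible inside the bore at (375,310) and forces are near zero. I continue over the barb.

Call:
send_rows:
  motion: "-1 -0.0001 0.003 0 0; -1 -0.0001 0.006 0 0; -1 -0.0001 0.009 0 0; -1 -0.0001 0.009 0 0"

```text
time: 6.2
tcp_pos: [0.4944, 0.1109, 0.0742]
tool_rot: [0.712, 0.702, 0.0, 0.0]
contact_force: [0.9, 0.3, -0.1]
gripper_width: 0.0088
finger_force: 50.4
```

```bash
python3 go.py .5133 .1105 .0741 -.0127
```

```text
shift [-0.0001  0.0189  0.0001] twist -0.0004 | tcp [0.4944 0.1109 0.0742] ang -0.0131 tilt [-0.      0.0012 -1.    ] F [ 0.92  0.33 -0.13] T [-0.003 -0.111  0.014] w 0.0088 t 6.2 q [ 0.069  0.495  1.777 -0.     0.868  0.082]
```

Call:
send_rows:
  motion: "-1 -0.0001 0.003 0 0; -1 -0.0001 0.006 0 0; -1 -0.0001 0.009 0 0; -1 -0.0001 0.011 0 0; -1 -0.0001 0.011 0 0"

```text
time: 6.7
tcp_pos: [0.5052, 0.1106, 0.074]
tool_rot: [0.712, 0.702, 0.0, 0.0]
contact_force: [1.0, 0.5, 1.0]
gripper_width: 0.0081
finger_force: 50.4
```

```bash
python3 go.py .5133 .1105 .0741 -.0127
```

```text
shift [-0.      0.0081 -0.0001] twist -0.0004 | tcp [0.5052 0.1106 0.074 ] ang -0.0131 tilt [-0.     0.001 -1.   ] F [0.96 0.49 1.04] T [ 0.035 -0.147  0.027] w 0.0081 t 6.7 q [ 0.067  0.511  1.748 -0.     0.882  0.081]
```

Call:
send_rows:
  motion: "-1 0 0.002 0 0; -1 0 0.004 0 0; -1 0 0.006 0 0; -1 0 0.006 0 0"

```text
time: 7.1
tcp_pos: [0.511, 0.1106, 0.074]
tool_rot: [0.712, 0.702, 0.0, 0.0]
contact_force: [0.0, -0.3, 1.9]
gripper_width: 0.0084
finger_force: 50.4
```

Call:
send_rows:
  motion: "-1 0 0.001 0 0; -1 0 0.001 0 0; -1 0 0.001 0 0"

```text
time: 7.4
tcp_pos: [0.5117, 0.1105, 0.074]
tool_rot: [0.712, 0.702, 0.0, 0.0]
contact_force: [-0.5, 0.2, 0.9]
gripper_width: 0.0085
finger_force: 50.4
```

Call:
send_rows:
  motion: "-1 0 0.001 0 0; -1 0 0.001 0 0; -1 0 0.002 0 0; -1 0 0.002 0 0; -1 0 0.002 0 0"

```text
time: 7.9
tcp_pos: [0.5134, 0.1105, 0.0738]
tool_rot: [0.712, 0.703, -0.0, -0.0]
contact_force: [0.2, 0.1, -1.7]
gripper_width: 0.0084
finger_force: 50.1
```

Call:
send_rows:
  motion: "-1 0 0.001 0 0; -1 0 0.001 0 0; -1 0 0.001 0 0"

```text
time: 8.2
tcp_pos: [0.5146, 0.1105, 0.0739]
tool_rot: [0.712, 0.703, -0.0, 0.0]
contact_force: [0.6, -0.1, -2.0]
gripper_width: 0.0083
finger_force: 50.1
```

Fz has dropped back to the hanging weight, so the barb has sprung up behind the band. I creep on to the shoulder.

Call:
send_rows:
  motion: "-1 0 0.001 0 0; -1 0 0.001 0 0; -1 0 0.001 0 0"

```text
time: 8.5
tcp_pos: [0.5156, 0.1105, 0.074]
tool_rot: [0.712, 0.703, -0.0, 0.0]
contact_force: [0.2, 0.3, -0.7]
gripper_width: 0.0083
finger_force: 50.1
```

Call:
send_rows:
  motion: "-1 0 0.001 0 0; -1 0 0.001 0 0; -1 0 0.001 0 0"

```text
time: 8.8
tcp_pos: [0.5166, 0.1105, 0.074]
tool_rot: [0.712, 0.702, -0.0, 0.0]
contact_force: [0.4, 0.3, -1.9]
gripper_width: 0.0083
finger_force: 50.1
```

Call:
send_rows:
  motion: "-1 0 0.0007 0 0; -1 0 0.0007 0 0; -1 0 0.0007 0 0"

```text
time: 9.1
tcp_pos: [0.5167, 0.1105, 0.0738]
tool_rot: [0.712, 0.703, -0.0, -0.0]
contact_force: [-2.2, 0.4, -0.5]
gripper_width: 0.0083
finger_force: 50.3
```

Call:
send_rows:
  motion: "-1 0 0.0007 0 0; -1 0 0.0007 0 0; -1 0 0.0007 0 0"

```text
time: 9.4
tcp_pos: [0.5168, 0.1105, 0.0738]
tool_rot: [0.712, 0.703, -0.001, -0.001]
contact_force: [-5.5, -1.0, 1.3]
gripper_width: 0.008
finger_force: 50.5
```

The shoulder is felt at TCP x = 0.5167 with -5 N. I relax, release and lift.

Call:
send_rows:
  motion: "-1 0 -0.001 0 0; -1 0 -0.001 0 0; -0.8 0 -0.001 0 0; -0.6 0 -0.001 0 0; -0.4 0 -0.001 0 0; -0.3 0 -0.001 0 0; -0.3 0 -0.001 -0.003 0; -0.3 0 -0.001 -0.02 0; -0.3 0 -0.001 -0.05 0; -0.3 0 -0.001 -0.08 0"

```text
time: 10.4
tcp_pos: [0.5169, 0.1104, 0.1549]
tool_rot: [0.712, 0.702, -0.0, -0.0]
contact_force: [1.1, 0.3, -0.1]
gripper_width: 0.03
finger_force: 0.0
```

```bash
python3 go.py .40 .08 .2 1.557
```

```text
shift [-0.032  -0.1165 -0.045 ] twist -1.5701 | tcp [0.5169 0.1104 0.1549] ang -0.0131 tilt [-1.e-04 -5.e-04 -1.e+00] F [ 1.06  0.33 -0.15] T [ 0.035 -0.016 -0.01 ] w 0.03 t 10.4 q [ 0.065  0.423  1.627 -0.     1.093  0.079]
```

Call:
send_rows:
  motion: "-0.3 -0.026 -0.009 -0.02 -0.14; -0.3 -0.052 -0.018 -0.04 -0.28; -0.3 -0.078 -0.028 -0.045 -0.42; -0.3 -0.104 -0.037 -0.045 -0.56; -0.3 -0.13 -0.046 -0.045 -0.7; -0.3 -0.156 -0.056 -0.045 -0.84; -0.3 -0.182 -0.065 -0.045 -0.98; -0.3 -0.208 -0.074 -0.045 -1.12; -0.3 -0.234 -0.084 -0.045 -1.26; -0.3 -0.26 -0.093 -0.045 -1.4; -0.3 -0.26 -0.093 -0.045 -1.5; -0.3 -0.26 -0.093 -0.045 -1.57"

```text
time: 11.6
tcp_pos: [0.4205, -0.1493, 0.1994]
tool_rot: [0.006, 1.0, -0.0, 0.0]
contact_force: [-0.3, 0.2, -0.8]
gripper_width: 0.0295
finger_force: 0.0
```

```bash
python3 go.py .5156 .0795 .13 1.557
python3 - <<'E'
from keyfit import *
s=shot('scene');t=shot('top');cv2.imwrite('pics/s3.png',s);cv2.imwrite('pics/t3.png',t)
p=[.5267,.1134,-.0127];c=[.5160,.1135,-.013]
k=np.array([.5156,.0795,.099]);print(proj('scene',k),proj('top',k))
us,ut=proj('scene',k)[0].astype(int),proj('top',k)[0].astype(int)
for thr in(1.25,1.35): print(kfit([('scene',s,(us[0]-15,us[1]-15,30,30)),('top',t,(ut[0]-15,ut[1]-15,30,30))],[.5156,.0795,-.013],zoff=.013,thr=thr))
C=[((np.array(a)+[0,0,13]).tolist(),(np.array(q)+[0,0,13]).tolist()) for a,q in CL]
t2=np.clip(t*1.5,0,255).astype(np.uint8)
cv2.imwrite('pics/o6.png',np.vstack([np.hstack([draw('scene',s,270,175,66,50,6,x),draw('top',t2,265,185,66,50,6,x)]) for x in([],[(p,PORT),(c,C)])]))
E
```

```text
shift [-0.0923  0.2299  0.0694] twist 0.0018 | tcp [ 0.4205 -0.1493  0.1994] ang 1.5588 tilt [-9.e-04 -6.e-04 -1.e+00] F [-0.26  0.24 -0.77] T [-0.008  0.026 -0.042] w 0.0295 t 11.6 q [-0.513  0.229  1.779 -0.     1.132 -2.072]
[[304.14804034 193.33427513]] [[298.24300508 212.36583526]]
(array([ 0.51542291,  0.07954422, -0.17800741]), np.float64(1.0861554845580406))
(array([ 0.51567345,  0.07931033, -0.10677324]), np.float64(0.40177466110009974))
```

View pics/o6.png

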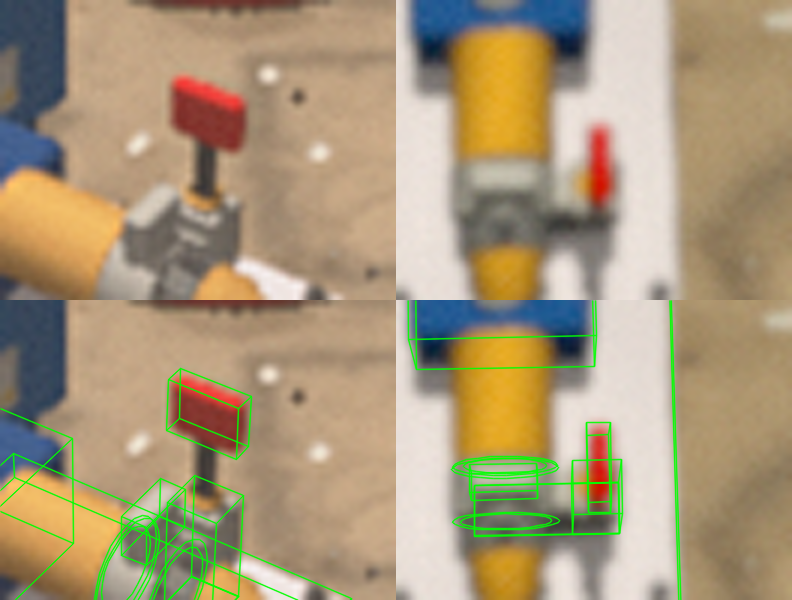

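The top view shows the band against the brass shoulder and the key pointing along the stub at tile (600,165). The fit puts key_grip at about (0.5155, 0.0795, 0.099).

Call:
send_rows:
  motion: "-0.3 -0.02 0.045 0 0; -0.3 -0.04 0.09 0 0; -0.3 -0.06 0.14 0 0; -0.3 -0.08 0.185 0 0; -0.3 -0.092 0.23 0.01 0; -0.3 -0.092 0.23 0.03 0; -0.3 -0.092 0.23 0.055 0; -0.3 -0.092 0.23 0.055 0"

```text
time: 12.5
tcp_pos: [0.5138, 0.0812, 0.1413]
tool_rot: [0.007, 1.0, -0.0, -0.003]
contact_force: [0.2, -0.3, 0.4]
gripper_width: 0.0301
finger_force: 0.0
```

```bash
python3 go.py .5155 .0794 .090 1.54
```

```text
shift [-0.0021 -0.0018  0.0513] twist 0.0168 | tcp [0.5138 0.0812 0.1413] ang 1.5568 tilt [ 6.e-03 -3.e-04 -1.e+00] F [ 0.18 -0.33  0.37] T [-0.016  0.007 -0.005] w 0.0301 t 12.5 q [ 0.009  0.428  1.662 -0.     1.058 -1.547]
```

Call:
send_rows:
  motion: "-0.3 -0.0015 -0.001 0.0 0.017; -0.3 -0.0015 -0.001 0.0 0.017; -0.3 -0.0015 -0.001 0.0 0.017"

```text
time: 12.8
tcp_pos: [0.5181, 0.079, 0.1453]
tool_rot: [0.016, 1.0, -0.0, 0.001]
contact_force: [-0.3, -0.3, -1.2]
gripper_width: 0.03
finger_force: 0.0
```

```bash
python3 go.py .5155 .0794 .090 1.54
```

```text
shift [0.0027 0.0003 0.0553] twist -0.0011 | tcp [0.5181 0.079  0.1453] ang 1.5389 tilt [-0.0025  0.     -1.    ] F [-0.33 -0.35 -1.18] T [-0.002  0.026 -0.043] w 0.03 t 12.8 q [ 0.005  0.425  1.654 -0.     1.06  -1.534]
```

Call:
send_rows:
  motion: "-0.3 0.0022 0.0003 0.02 0; -0.3 0.0022 0.0003 0.04 0; -0.3 0.0022 0.0003 0.054 0; -0.3 0.0022 0.0003 0.054 0; -0.3 0.0022 0.0003 0.054 0"

```text
time: 13.3
tcp_pos: [0.5156, 0.0796, 0.0908]
tool_rot: [0.016, 1.0, -0.0, 0.001]
contact_force: [1.1, 0.4, 1.0]
gripper_width: 0.0299
finger_force: 0.0
```

```bash
python3 go.py .5155 .0794 .090 1.54
```

```text
shift [ 0.0001 -0.0002  0.0008] twist -0.0005 | tcp [0.5156 0.0796 0.0908] ang 1.5395 tilt [-0.0011 -0.     -1.    ] F [1.07 0.44 1.04] T [ 0.012  0.006 -0.021] w 0.0299 t 13.3 q [ 0.006  0.493  1.72  -0.     0.928 -1.533]
```

Call:
send_rows:
  motion: "-0.5 0 0 0 0; -0.7 0 0 0 0; -0.85 0 0 0 0; -1 0 0 0 0; -1 0 0 0 0; -1 0 0 0 0; -1 0 0 0 0"
  squeeze: 20

```text
time: 14.0
tcp_pos: [0.5156, 0.0798, 0.0909]
tool_rot: [0.015, 1.0, -0.0, 0.001]
contact_force: [-1.0, 0.2, 5.5]
gripper_width: 0.0072
finger_force: 21.7
```

```bash
python3 go.py .5155 .0794 .090 1.54
```

```text
shift [ 0.0001 -0.0004  0.0009] twist 0.0 | tcp [0.5156 0.0798 0.0909] ang 1.54 tilt [-0.0016 -0.     -1.    ] F [-0.97  0.19  5.49] T [0.117 0.115 0.095] w 0.0072 t 14.0 q [ 0.007  0.493  1.72  -0.     0.927 -1.533]
```

Key gripped with little side force. I firm the grip and turn in small steps, averaging the torque at rest.

Call:
send_rows:
  motion: "-1 0 0 -0.0004 0; -1 0 0 -0.0004 0; -1 0 0 -0.0004 0.04; -1 0 0 -0.0004 0.08; -1 0 0 -0.0004 0.12; -1 0 0 -0.0004 0.12"
  squeeze: 60

```text
time: 14.6
tcp_pos: [0.515, 0.0797, 0.091]
tool_rot: [0.076, 0.997, -0.0, 0.0]
contact_force: [-1.2, -1.0, 6.5]
gripper_width: 0.0061
finger_force: 64.1
```

```bash
cat > tq.py <<'E'
from h import *
L=[]
for i in range(8):
    st=ctrl.read_state();L.append([*st['torque'],*st['contact_force']]);ctrl.camera('top')
L=np.array(L);M=R.from_quat(st['tool_rot']).as_matrix()
print('t',round(st['time'],2),'ang',round(np.arctan2(M[1,1],M[0,1]),4),'T mean',L[:,:3].mean(0).round(3),'sd',L[:,2].std().round(3),'F',L[:,3:].mean(0).round(2),'tcp',st['tcp_pos'].round(4),'w',round(st['gripper_width'],4),'Tz',L[:,2].round(3))
E
python3 tq.py
```

```text
t 14.95 ang 1.4204 T mean [0.121 0.446 0.2  ] sd 0.027 F [-1.95 -0.99  7.15] tcp [0.515  0.0798 0.091 ] w 0.0067 Tz [0.247 0.242 0.188 0.17  0.177 0.201 0.187 0.186]
```

Call:
send_rows:
  motion: "-1 0 0 0 0.03; -1 0 0 0 0.06; -1 0 0 0 0.09; -1 0 0 0 0.12; -1 0 0 0 0.12"

```text
time: 15.5
tcp_pos: [0.515, 0.0797, 0.091]
tool_rot: [0.135, 0.991, -0.0, 0.0]
contact_force: [-1.7, -1.1, 8.3]
gripper_width: 0.0069
finger_force: 64.1
```

```bash
python3 tq.py
```

```text
t 15.85 ang 1.3005 T mean [0.098 0.479 0.224] sd 0.036 F [-2.15 -0.6   7.3 ] tcp [0.515  0.0797 0.091 ] w 0.0064 Tz [0.207 0.249 0.293 0.25  0.18  0.186 0.2   0.226]
```

Call:
send_rows:
  motion: "-1 0 0 0 0.03; -1 0 0 0 0.06; -1 0 0 0 0.09; -1 0 0 0 0.09"

```text
time: 16.3
tcp_pos: [0.515, 0.0797, 0.091]
tool_rot: [0.18, 0.984, -0.0, 0.0]
contact_force: [-2.0, -0.3, 7.2]
gripper_width: 0.006
finger_force: 64.1
```

```bash
python3 tq.py
```

```text
t 16.65 ang 1.2105 T mean [0.098 0.491 0.183] sd 0.036 F [-2.03 -0.79  7.36] tcp [0.515  0.0797 0.091 ] w 0.006 Tz [0.142 0.242 0.208 0.152 0.22  0.166 0.143 0.187]
```

Call:
send_rows:
  motion: "-1 0 0 0 0.03; -1 0 0 0 0.06; -1 0 0 0 0.09; -1 0 0 0 0.09"

```text
time: 17.1
tcp_pos: [0.5149, 0.0797, 0.091]
tool_rot: [0.224, 0.975, -0.0, 0.0]
contact_force: [-2.1, -0.9, 7.7]
gripper_width: 0.0064
finger_force: 64.0
```

```bash
python3 tq.py
```

```text
t 17.45 ang 1.1204 T mean [0.072 0.491 0.223] sd 0.021 F [-2.24 -1.09  7.53] tcp [0.5149 0.0797 0.091 ] w 0.0065 Tz [0.247 0.235 0.193 0.196 0.235 0.243 0.198 0.234]
```

Call:
send_rows:
  motion: "-1 0 0 0 0.03; -1 0 0 0 0.06; -1 0 0 0 0.09; -1 0 0 0 0.09"

```text
time: 17.9
tcp_pos: [0.5148, 0.0797, 0.0909]
tool_rot: [0.267, 0.964, -0.0, -0.0]
contact_force: [-2.5, -0.9, 7.1]
gripper_width: 0.0064
finger_force: 64.0
```

```bash
python3 tq.py
```

```text
t 18.25 ang 1.0306 T mean [0.053 0.538 0.269] sd 0.02 F [-2.2  -1.21  6.97] tcp [0.5149 0.0797 0.0909] w 0.0065 Tz [0.271 0.274 0.306 0.262 0.261 0.28  0.27  0.23 ]
```

Rest torque has risen from about 0.205 to 0.269. I take a smaller step to confirm.

Call:
send_rows:
  motion: "-1 0 0 0 0.02; -1 0 0 0 0.04; -1 0 0 0 0.04"

```text
time: 18.6
tcp_pos: [0.5148, 0.0796, 0.0909]
tool_rot: [0.286, 0.958, -0.0, -0.0]
contact_force: [-1.8, -0.8, 8.4]
gripper_width: 0.0069
finger_force: 64.0
```

```bash
python3 tq.py
```

```text
t 18.95 ang 0.9907 T mean [0.037 0.576 0.294] sd 0.022 F [-2.21 -0.56  7.41] tcp [0.5148 0.0797 0.0909] w 0.0065 Tz [0.316 0.299 0.305 0.302 0.239 0.285 0.302 0.305]
```

Rest torque is now about 0.09 above free running, which is in the snug band. One last 0.02 rad for margin, then release and lift.

Call:
send_rows:
  motion: "-1 0 0 0 0.01; -1 0 0 0 0.02; -1 0 0 0 0.02"

```text
time: 19.3
tcp_pos: [0.5148, 0.0797, 0.0909]
tool_rot: [0.296, 0.955, -0.0, -0.0]
contact_force: [-3.1, -0.6, 7.2]
gripper_width: 0.0065
finger_force: 64.0
```

```bash
python3 tq.py
```

```text
t 19.65 ang 0.9708 T mean [0.052 0.607 0.315] sd 0.036 F [-2.69 -1.19  7.42] tcp [0.5148 0.0797 0.0909] w 0.0064 Tz [0.283 0.328 0.275 0.335 0.315 0.377 0.266 0.342]
```

Call:
send_rows:
  motion: "-0.85 0 0 0 0.02; -0.7 0 0 0 0.02; -0.5 0 0 0 0.02; -0.3 0 0 0 0.02; -0.3 0 0 0 0.02; -0.3 0 0 -0.01 0.02; -0.3 0 0 -0.04 0.02; -0.3 0 0 -0.08 0.02; -0.3 -0.02 0 -0.12 0.02; -0.3 -0.02 0 -0.12 0.02"
  squeeze: 20

```text
time: 20.7
tcp_pos: [0.5358, 0.0676, 0.2169]
tool_rot: [0.306, 0.952, 0.002, 0.006]
contact_force: [0.8, 0.4, -0.6]
gripper_width: 0.0297
finger_force: 0.0
```

```bash
python3 go.py .42 -.15 .21 .97
python3 - <<'E'
from h import *
s=shot('scene')
cv2.imwrite('pics/o7.png',crop(s,255,170,90,66,8))
E
```

```text
shift [-0.0324 -0.2444  0.0056] twist -0.0205 | tcp [0.5358 0.0676 0.2169] ang 0.9495 tilt [-0.011   0.007  -0.9999] F [ 0.81  0.43 -0.62] T [ 0.048 -0.066  0.01 ] w 0.0297 t 20.7 q [-1.600e-02  3.740e-01  1.517e+00 -1.000e-03  1.237e+00 -9.650e-01]
```

View pics/o7.png

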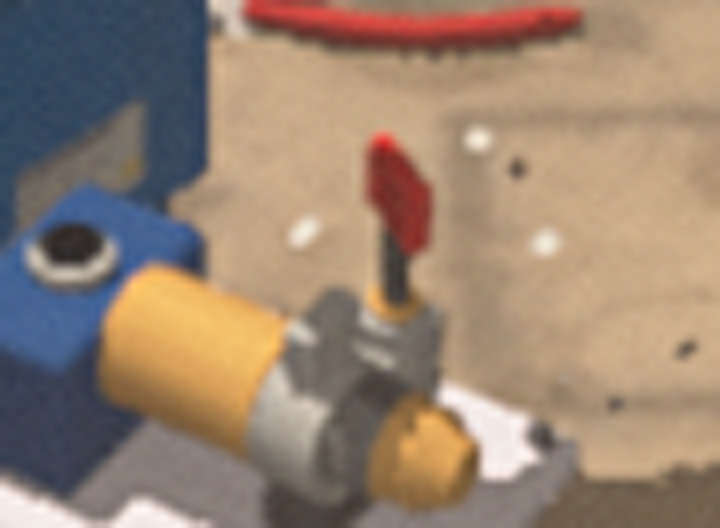

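The image shows the band home against the brass shoulder and the key turned to (400,195), released, with the hand out of view. A fit of torque against angle puts onset near 1.15 rad and the load at about 16 N. I'll withdraw a little more and hand in.

Call:
send_rows:
  motion: "-0.3 0 -0.03 -0.02 0; -0.3 0 -0.07 -0.02 0; -0.3 0 -0.11 -0.02 0; -0.3 0 -0.14 -0.02 0; -0.3 0 -0.14 -0.02 0; -0.3 0 -0.14 -0.02 0; -0.3 0 -0.14 -0.02 0"

```text
time: 21.45
tcp_pos: [0.4503, -0.0448, 0.2301]
tool_rot: [0.305, 0.952, 0.0, -0.0]
contact_force: [0.3, 1.0, 0.6]
gripper_width: 0.0297
finger_force: 0.0
```

```bash
python3 -c "
from rig import ctrl
print(ctrl.finish_job())"
```

```text
the job is handed in; nothing more can be done
None
```

The clamp is home against the brass shoulder, its key is tightened to an estimated 16 N on the stub, the hand is clear and the job is handed in; the key may have turned up to 0.02 rad more as the fingers opened (a pessimistic reading gives about 26 N), and no verdict came back.

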